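# Set the weld timer with its thumbwheel

### The job

Set the spot welder's weld timer for the next job: with a fingertip, roll the black thumbwheel in its slot until the red pointer stands in line with the yellow flag, and let go of it. Only then press the green button down to store the setting and release it. Press the worn wheel gently (never more than 15 N), and leave the tools and parts around it where they are.

Things in the scene. Friction and masses are not known exactly. Their poses are not given: they have to be found in the camera images.
- timer_box: the weld timer: a blue box bolted to the bench with a level grey panel on top, 170 (x) x 240 (y) x 70 mm high; origin under its centre, z up, x away from the robot, y along the scale. Panel: slot with the thumbwheel at x -35, y -40 mm; green button at x -35, y +65 mm; white scale under a clear window (frame 8 mm high) centred at x +42, y 0 mm
- slot (a point): centre of the narrow slot (14 mm in x, 46 mm in y), at panel height; axes as timer_box. The thumbwheel's axle runs along x below it, so its highest line (crown) is above this point, and the rim is rolled along y. The wheel is worn out of round: the crown stands anywhere from 4 to 9 mm above the panel and rises and falls as it turns
- wheel (a joint): turn of the black ribbed thumbwheel (radius 25 mm, 10 mm wide), rad, stops at -2.1 and 2.1; growing = its top rolls towards +y of timer_box. Stiff friction (about 3 N at the rim), stays where left; some 5 to 10 N of fingertip pressure turns it, more than 15 N damages it. Axle sprung, 8 N per mm down, 3 mm of travel
- pointer_tip (a point): far end of the red pointer bar (3 mm wide) in the scale window, geared to the wheel: it moves along y about as far as the wheel's rim, 25 mm per rad, towards +y as the wheel's top rolls towards +y
- flag_tip (a point): near edge, mid-width, of the yellow setting flag (12 x 8 mm, 8 mm along y) in the scale window: the setting wanted. It stays put; axes as timer_box. It lies 25 to 70 mm to the +y side of the pointer at the start
- store (a joint): travel of the green store button, m: 0 up, 0.006 fully down (4 N); sprung. It counts as pressed beyond 0.004
- store_top (a point): centre of the top of the green button cap (26 mm across); it sinks straight down
- rivet_pot: small open steel cup, 34 mm across and 28 mm high, standing on the box's panel beside the +y end of the scale window; origin under its centre; bystander
- wrench: steel wrench, 160 mm long, lying on the bench beside the box on its +y side; bystander
- hammer: hammer, 270 mm long, lying on the bench; bystander
- strip: flat dark steel strip 200 x 50 x 4 mm, lying on the bench beside the box on its -y side; bystander
- paint_can: aluminium paint can, 60 mm across, 130 mm high, standing; bystander
- tape_roll: blue ring, 90 mm across, 22 mm high; bystander
- screwdriver: screwdriver, 200 mm long, lying on the bench; bystander

How it is judged:
By the outcome, as a careful person would: the job done as asked, in the order asked, and still so for the second after the job is handed in, with the robot touching nothing.
It also fails if it takes over 72 s, if anything falls off the work surface, if the arm or the gripper's body presses on something with over 40 N, if the wrist force passes 120 N, or if a joint passes its speed limit or range.

### The arm

A 6-joint arm with a two-finger parallel gripper is mounted at the origin on the work surface. World frame = base frame: x ahead of the robot, y to its left, z up, the work surface at z = 0. Lengths are in m, angles in rad, forces in N, time in s.
With the tool pointing down it reaches from about 0.35 to 0.85 m from the base axis. Payload 8.1 kg.
Tool frame: the origin (TCP) lies at the very end of the fingers, on their centre line; the grasp point (between the pads) lies 19 mm behind it; z points along the fingers, y is the line along which they close (so a half turn about z gives the same grasp; the last joint's range is limited). The gripper opens to 93 mm and grips with 3 to 60 N. Pads are 15 mm wide; open, the fingers measure 128 mm over their backs; the gripper's body (75 mm by 188 mm) begins 65 mm behind the grasp point.
Start: joints at [-1.334, 0.13, 1.488, -0, 1.523, -0.085], TCP at [0.19, -0.569, 0.219] pointing down, gripper open.
Joint ranges: [-2.96, 2.96], [-0.89, 2.26], [0.02, 2.5], [-1.34, 4.48], [0, 2.73], [-2.66, 2.66]. Speed limits (rad/s): [2.39, 2.39, 2.79, 3.14, 3.14, 3.14].

### API

Orientations are given as a rotation vector (axis times angle).
In Python, from plant import monitor, eyes, ticket gives the robot as it stands.
- The arm moves only by the tool arm_command, never from a script. Its argument "deltas" is a list that holds one entry, the list of rows, each a list of 6 numbers: the shift along the world's x, y, z in cm, then the turn, a rotation vector about the world's x, y, z in degrees. In form: [[[tx, ty, tz, rx, ry, rz], ...]]. A call has 1 to 12 rows; each row shifts and turns the commanded pose from where the row before left it; what a row does not reach is not made up. A row lasts 1/12 s, in which the tool goes at most 41.7 mm and 7.16 degrees, less where a joint would pass 70% of its speed; a pose out of reach is approached as far as the arm can. A call is refused whole if a number of a shift passes 4.17 or a number of a turn 7.16, either way. A call with a gripper value outside its range is refused whole. "gripper" is the opening, from -1 (shut) to 1 (fully open), set as the call begins (left out, the last holds). The fingers move at their own pace and stop on an object; "squeeze" is the grip in N (left out, the last holds). Time passes only in rows, so rows that do not move let the fingers close. It gives the time, the measured TCP pose, the force, the opening and the grip force at its end, in the units of the state.
- monitor.read_state(): the state, without advancing time (a new reading comes with each control period).
- eyes.read_camera(name): name is "side" or "top"; returns the picture (480x640x3 uint8, blue, green, red); there is no depth.
- eyes.camera_model(name): a dict with "fx", "fy", "cx", "cy" (pixels), "rvec" (rotation vector, rad) and "tvec" (3), from world to camera coordinates, as OpenCV has them. Camera axes: x right, y down, z forward; pixel columns grow to the right and rows downward; lengths in m; the calibration is good to about 2 mm. A picture is of the moment at which its call begins. camera_model takes no time and is no camera call.
- ticket.close_job(): hands the job in; it is judged then, once.
The state is a dict: "t": time; "q": joint angles; "dq": joint speeds; "joint_torque": joint torques, N m; "tool_pos": TCP position; "orientation": TCP orientation; "force": force on the tool from outside, world axes, zero at the start; "wrist_torque": the same for the moment, N m; "opening": finger opening in m; "gripper_force": force on a finger pad.
Only numpy, scipy, OpenCV 4.12 (cv2) and the standard library are available. Lean on these libraries where they do the work, as an engineer would, in place of code of your own. Each camera call takes 0.05 s, during which the arm holds its last target. There are 200 camera calls.

## Working session

There is one attempt and no reset: what is moved stays moved. The work goes in short steps, Python scripts to look and compute and a tool call to move; the robot and the scene stay as the last step left them, time stands still between calls to the robot, and variables do not carry over. Pictures are saved under pics/ and viewed, at most 10 in all, crops included, and the job is handed in when it is done.

Besides the shell and the picture viewer there is one more tool, called after ">>>" by a JSON object that holds its "method" and its "body", one argument or row to a line. arm_command: Moves the arm, as the interface text tells. Its arguments: {"type":"object","properties":{"deltas":{"type":"array"},"gripper":{"type":"number"},"squeeze":{"type":"number"}},"required":["deltas"]}

```bash
mkdir -p pics
python3 - <<'E'
from plant import monitor,eyes
import cv2
for n in("top","side"):
    cv2.imwrite(f"pics/{n}0.png",eyes.read_camera(n)); print(n,eyes.camera_model(n))
print(monitor.read_state())
E
```

```text
top {'fx': 551.904456666999, 'fy': 551.904456666999, 'cx': 323.8993154241004, 'cy': 235.25348490100808, 'rvec': array([ 2.17723423, -2.20973934,  0.06238003]), 'tvec': array([-0.00536722,  0.42089092,  1.31497859])}
side {'fx': 460.6718577359806, 'fy': 460.6718577359806, 'cx': 324.78248822236617, 'cy': 236.99612727422075, 'rvec': array([ 0.11120938, -2.74454594,  1.39048227]), 'tvec': array([0.42253878, 0.08828183, 1.06108453])}
{'t': 0.1, 'q': array([-1.33439087e+00,  1.31091485e-01,  1.48916061e+00, -2.08169613e-05,
        1.52298334e+00, -8.54318861e-02]), 'dq': array([-4.54718311e-05, -4.97621458e-04, -1.17779688e-03, -8.91907974e-04,
        2.60514515e-03,  8.08573297e-04]), 'joint_torque': array([ 9.69125467e-04, -5.61340249e+01, -4.93097556e+01,  7.69661483e-02,
        2.91433081e-02, -6.00625094e-05]), 'tool_pos': array([ 0.18966296, -0.56870239,  0.21769421]), 'orientation': array([-3.09938922e+00, -5.03101275e-01,  2.27055145e-04]), 'force': array([-0.2749737 ,  0.17108571,  0.20287951]), 'wrist_torque': array([ 0.03869968, -0.02999035, -0.03963233]), 'gripper_force': 0.0, 'opening': 0.09303184440107622}
```

View pics/top0.png

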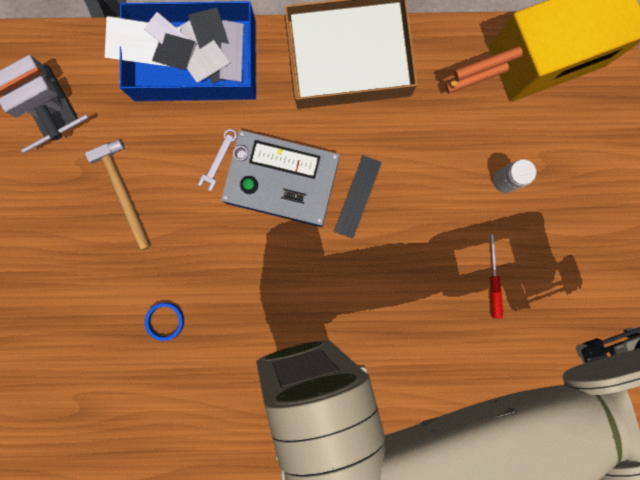

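View pics/side0.png

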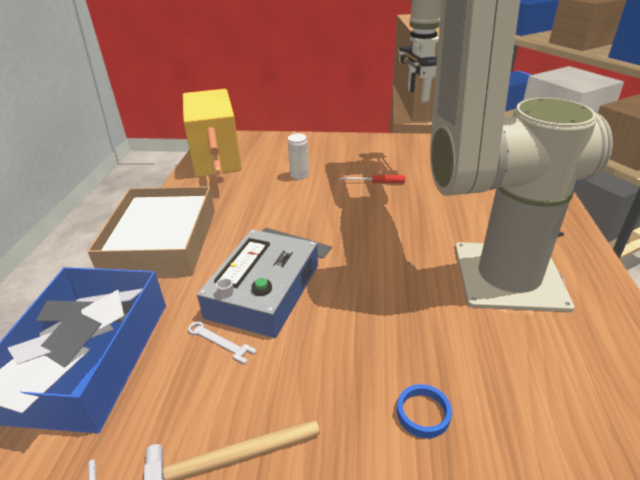

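The top view shows the box around px (280,177), with the slot near (293,196), the button (249,185), the pointer (298,166) and the flag (280,152). The wheel, button and pot are visible in both views. I'll enlarge both.

Run:
```python
import cv2
a=cv2.imread("pics/top0.png")[122:232,215:345]; cv2.imwrite("pics/topc.png",cv2.resize(a,None,fx=5,fy=5,interpolation=cv2.INTER_CUBIC))
a=cv2.imread("pics/side0.png")[228:330,195:325]; cv2.imwrite("pics/sidec.png",cv2.resize(a,None,fx=5,fy=5,interpolation=cv2.INTER_CUBIC))
```

```text
(no output)
```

View pics/topc.png

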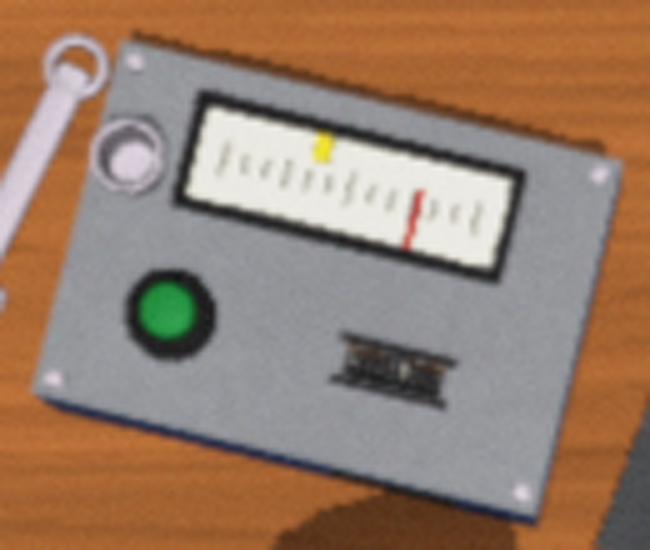

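View pics/sidec.png

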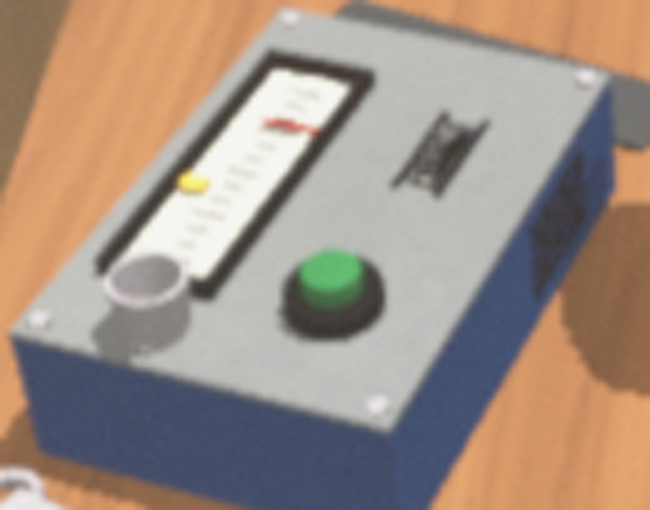

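```bash
cat > h.py <<'E'
import numpy as np,cv2
from plant import monitor,eyes
def ray(n,p,z):
    m=eyes.camera_model(n);K=np.array([[m['fx'],0,m['cx']],[0,m['fy'],m['cy']],[0,0,1]])
    R=cv2.Rodrigues(m['rvec'])[0];c=-R.T@m['tvec'];d=R.T@np.linalg.inv(K)@np.array([p[0],p[1],1.])
    return c+d*(z-c[2])/d[2]
def proj(n,P):
    m=eyes.camera_model(n);K=np.array([[m['fx'],0,m['cx']],[0,m['fy'],m['cy']],[0,0,1]])
    return cv2.projectPoints(np.float64(P).reshape(-1,3),m['rvec'],m['tvec'],K,None)[0][:,0]
def loc(o,yaw,p):
    d=np.array(p)[:2]-o; c,s=np.cos(yaw),np.sin(yaw); return np.array([c*d[0]+s*d[1],-s*d[0]+c*d[1]])
E
python3 - <<'E'
from h import *
off={'top':(215,122),'side':(195,228)}
f=lambda n,p:(np.array(p)+.5)/5-.5+off[n]
L=np.array([[.085,.12],[.085,-.12],[-.085,-.12],[-.085,.12]])
C={'top':[(130,38),(622,160),(535,523),(35,395)],'side':[(15,333),(270,10),(610,80),(392,430)]}
for n in C:
    W=np.array([ray(n,f(n,p),.07)[:2] for p in C[n]]);o=W.mean(0);w=W-o
    yaw=np.arctan2((L[:,0]*w[:,1]-L[:,1]*w[:,0]).sum(),(L*w).sum())
    print(n,o,np.degrees(yaw),[np.round(loc(o,yaw,p)*1e3,1) for p in W])
    pts={'top':dict(slot=(393,370,.072),btn=(167,310,.085),ptr_far=(419,192,.073),ptr_near=(407,247,.073),flag=(321,162,.073)),
      'side':dict(slot=(440,153,.072),btn=(332,270,.085),ptr_far=(265,125,.073),ptr_near=(318,131,.073),flag=(208,185,.073))}[n]
    for k,v in pts.items(): P=ray(n,f(n,v[:2]),v[2]); print(k,P.round(4),np.round(loc(o,yaw,P)*1e3,1))
E
```

```text
top [0.55326651 0.08640356] -14.947554482401618 [array([ 86.3, 118.2]), array([  86.4, -117.4]), array([ -87. , -119.4]), array([-85.7, 118.7])]
slot [0.5099 0.0578 0.072 ] [-34.5 -38.8]
btn [0.5373 0.16   0.085 ] [-34.4  67. ]
ptr_far [0.5923 0.0448 0.073 ] [ 48.5 -30.1]
ptr_near [0.5668 0.0507 0.073 ] [ 22.3 -31. ]
flag [0.607  0.0899 0.073 ] [51.  17.3]
side [0.55490117 0.09006741] -14.172436845458181 [array([ 83.4, 116.7]), array([  88.8, -118.8]), array([ -87.2, -116.2]), array([-84.9, 118.4])]
slot [0.5108 0.0592 0.072 ] [-35.3 -40.7]
btn [0.5384 0.153  0.085 ] [-31.4  57. ]
ptr_far [0.5925 0.0457 0.073 ] [ 47.4 -33.8]
ptr_near [0.5677 0.0484 0.073 ] [ 22.6 -37.2]
flag [0.6078 0.0889 0.073 ] [51.6 11.8]
```

Both cameras agree with the box geometry: origin about (0.554, 0.088), yaw about -14.9°, slot about (0.510, 0.058). The flag is about 47 mm to the +y side of the pointer. I'm moving above the slot with the fingers shut and closing along box y.

>>> {"method": "arm_command", "body": {
  "deltas": [
    [[1.325, 2.577, 0, 0, 0, -1.4], [1.325, 2.577, 0, 0, 0, -1.4], [1.325, 2.577, 0, 0, 0, -1.4], [1.325, 2.577, 0, 0, 0, -1.4], [1.325, 2.577, 0, 0, 0, -1.4], [1.325, 2.577, 0, 0, 0, -1.4], [1.325, 2.577, 0, 0, 0, -1.4], [1.325, 2.577, 0, 0, 0, -1.4], [1.325, 2.577, 0, 0, 0, -1.4], [1.325, 2.577, 0, 0, 0, -1.4], [1.325, 2.577, 0, 0, 0, -1.4], [1.325, 2.577, 0, 0, 0, -1.4]]
  ],
  "gripper": -1,
  "squeeze": 10
}}

```text
t: 1.1
tool_pos: [0.349, -0.2585, 0.2183]
orientation: [-3.141, -0.043, 0.0]
force: [1.3, 0.3, 0.2]
opening: 0.0176
gripper_force: 0.0
```

>>> {"method": "arm_command", "body": {
  "deltas": [
    [[1.325, 2.577, 0, 0, 0, -1.4], [1.325, 2.577, 0, 0, 0, -1.4], [1.325, 2.577, 0, 0, 0, -1.4], [1.325, 2.577, 0, 0, 0, -1.4], [1.325, 2.577, -0.6, 0, 0, -1.4], [1.325, 2.577, -1, 0, 0, -1.4], [1.325, 2.577, -1, 0, 0, -1.4], [1.325, 2.577, -1, 0, 0, -1.4], [1.325, 2.577, -1, 0, 0, -1.4], [1.325, 2.577, -1, 0, 0, -1.4], [1.325, 2.577, -1, 0, 0, -1.4], [1.325, 2.577, -1, 0, 0, -1.2]]
  ]
}}

```text
t: 2.1
tool_pos: [0.5079, 0.0508, 0.1418]
orientation: [3.115, -0.411, -0.001]
force: [0.1, -0.6, -0.1]
opening: 0.0006
gripper_force: 0.0
```

>>> {"method": "arm_command", "body": {
  "deltas": [
    [[0, 0, -1, 0, 0, 0], [0, 0, -1, 0, 0, 0], [0, 0, 0, 0, 0, 0], [0, 0, 0, 0, 0, 0]]
  ]
}}

```text
t: 2.43
tool_pos: [0.5067, 0.0485, 0.1217]
orientation: [3.114, -0.41, -0.003]
force: [0.3, 0.4, -0.3]
opening: 0.0005
gripper_force: 0.0
```

Run:
```python
from h import *
a=eyes.read_camera("side")[185:305,215:375]; cv2.imwrite("pics/s1.png",cv2.resize(a,None,fx=5,fy=5,interpolation=cv2.INTER_CUBIC))
s=monitor.read_state();print(s)
```

```text
{'t': 2.4833, 'q': array([-5.38284834e-03, -4.67861237e-02,  1.84870141e+00, -2.08267358e-04,
        1.34025339e+00,  1.82755198e+00]), 'dq': array([-2.23340763e-03, -1.30486795e-02, -1.53236439e-02,  5.93042796e-04,
       -4.93822644e-05,  3.01632805e-03]), 'joint_torque': array([ 4.32080543e-01, -4.35440111e+01, -4.61179411e+01,  1.87023118e-02,
       -7.80090946e-02, -1.32955023e-02]), 'tool_pos': array([0.50736292, 0.04839312, 0.12261147]), 'orientation': array([ 3.11438498e+00, -4.10478305e-01, -8.57678274e-04]), 'force': array([ 0.22890339, -0.10662582, -0.23258182]), 'wrist_torque': array([ 0.02685447,  0.04326921, -0.03015285]), 'gripper_force': 0.0, 'opening': 0.000335599830658606}
```

View pics/s1.png

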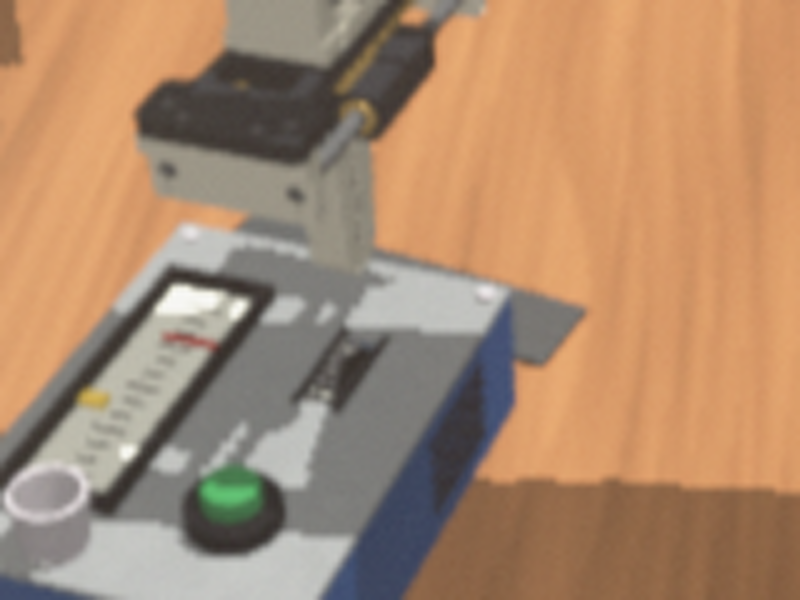

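The picture shows the closed tip hovering over the -y end of the slot, lined up with it, with the slot at crop px (340,370). I'm lowering towards the crown.

>>> {"method": "arm_command", "body": {
  "deltas": [
    [[0, 0, -0.7, 0, 0, 0], [0, 0, -0.7, 0, 0, 0], [0, 0, -0.7, 0, 0, 0], [0, 0, -0.7, 0, 0, 0], [0, 0, -0.7, 0, 0, 0], [0, 0, -0.5, 0, 0, 0], [0, 0, 0, 0, 0, 0], [0, 0, 0, 0, 0, 0]]
  ]
}}

```text
t: 3.15
tool_pos: [0.5074, 0.0493, 0.0821]
orientation: [3.115, -0.409, -0.002]
force: [0.3, 0.6, 0.9]
opening: 0.0005
gripper_force: 0.0
```

>>> {"method": "arm_command", "body": {
  "deltas": [
    [[0, 0, -0.05, 0, 0, 0], [0, 0, -0.05, 0, 0, 0], [0, 0, 0, 0, 0, 0], [0, 0, 0, 0, 0, 0]]
  ]
}}

```text
t: 3.48
tool_pos: [0.508, 0.0493, 0.0819]
orientation: [-3.115, 0.409, -0.001]
force: [-0.0, 0.3, -0.1]
opening: 0.0009
gripper_force: 0.0
```

>>> {"method": "arm_command", "body": {
  "deltas": [
    [[0, 0, -0.05, 0, 0, 0], [0, 0, -0.05, 0, 0, 0], [0, 0, 0, 0, 0, 0], [0, 0, 0, 0, 0, 0]]
  ]
}}

```text
t: 3.82
tool_pos: [0.5077, 0.0493, 0.0806]
orientation: [-3.115, 0.409, 0.0]
force: [0.7, 0.5, 0.2]
opening: 0.0004
gripper_force: 0.0
```

>>> {"method": "arm_command", "body": {
  "deltas": [
    [[0, 0, -0.05, 0, 0, 0], [0, 0, 0, 0, 0, 0], [0, 0, 0, 0, 0, 0]]
  ]
}}

```text
t: 4.07
tool_pos: [0.5077, 0.0493, 0.0801]
orientation: [3.115, -0.409, -0.0]
force: [0.4, -0.1, -0.5]
opening: 0.0006
gripper_force: 0.0
```

>>> {"method": "arm_command", "body": {
  "deltas": [
    [[0, 0, -0.05, 0, 0, 0], [0, 0, -0.05, 0, 0, 0], [0, 0, 0, 0, 0, 0]]
  ]
}}

```text
t: 4.32
tool_pos: [0.5077, 0.0493, 0.079]
orientation: [3.115, -0.409, -0.0]
force: [0.4, -0.0, -0.5]
opening: 0.0006
gripper_force: 0.0
```

>>> {"method": "arm_command", "body": {
  "deltas": [
    [[0, 0, -0.05, 0, 0, 0], [0, 0, 0, 0, 0, 0], [0, 0, 0, 0, 0, 0]]
  ]
}}

```text
t: 4.57
tool_pos: [0.5078, 0.0493, 0.0786]
orientation: [-3.115, 0.409, 0.0]
force: [0.1, -0.2, 0.1]
opening: 0.0007
gripper_force: 0.0
```

>>> {"method": "arm_command", "body": {
  "deltas": [
    [[0, 0, -0.05, 0, 0, 0], [0, 0, -0.05, 0, 0, 0], [0, 0, 0, 0, 0, 0]]
  ]
}}

```text
t: 4.82
tool_pos: [0.5079, 0.0493, 0.0779]
orientation: [-3.115, 0.409, -0.0]
force: [-1.2, 0.6, 3.7]
opening: 0.0007
gripper_force: 1.8
```

>>> {"method": "arm_command", "body": {
  "deltas": [
    [[0, 0, -0.05, 0, 0, 0], [0, 0, 0, 0, 0, 0], [0, 0, 0, 0, 0, 0]]
  ]
}}

```text
t: 5.07
tool_pos: [0.508, 0.0493, 0.0776]
orientation: [-3.115, 0.409, -0.001]
force: [-0.8, -0.1, 5.0]
opening: 0.0006
gripper_force: 2.8
```

>>> {"method": "arm_command", "body": {
  "deltas": [
    [[0, 0, -0.04, 0, 0, 0], [0.026, 0.097, 0, 0, 0, 0], [0.026, 0.097, 0, 0, 0, 0], [0.026, 0.097, 0, 0, 0, 0], [0.026, 0.097, 0, 0, 0, 0], [0, 0, 0, 0, 0, 0]]
  ]
}}

```text
t: 5.57
tool_pos: [0.509, 0.0529, 0.0775]
orientation: [3.114, -0.409, 0.001]
force: [-4.0, -1.9, 9.0]
opening: 0.0004
gripper_force: 4.3
```

>>> {"method": "arm_command", "body": {
  "deltas": [
    [[0.0, 0.097, 0.02, 0, 0, 0], [0.0, 0.097, 0, 0, 0, 0], [0.026, 0.097, 0.02, 0, 0, 0], [0.026, 0.097, 0, 0, 0, 0], [0, 0, 0, 0, 0, 0]]
  ]
}}

```text
t: 5.98
tool_pos: [0.5098, 0.0568, 0.0778]
orientation: [3.114, -0.409, 0.002]
force: [-1.9, -1.5, 6.6]
opening: 0.0006
gripper_force: 3.0
```

Run:
```python
from h import *
a=eyes.read_camera("side")[185:305,215:375]; cv2.imwrite("pics/s2.png",cv2.resize(a,None,fx=5,fy=5,interpolation=cv2.INTER_CUBIC))
```

```text
(no output)
```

View pics/s2.png

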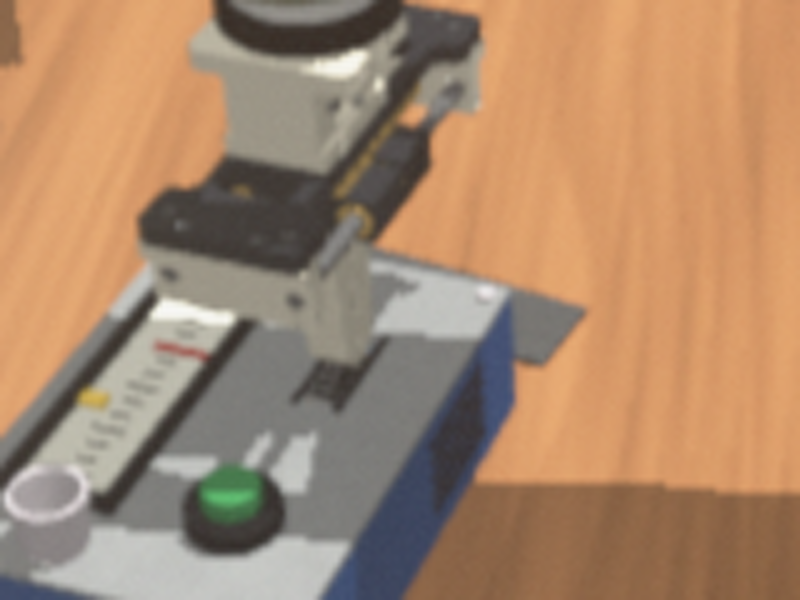

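The pointer moved from crop px (190,340) to (182,351), so the wheel is rolling. I'll add colour tracking of the pointer and flag and continue the stroke.

```bash
cat >> h.py <<'E'
O=np.array([.554,.088]);YAW=np.radians(-14.8)
def track(n,save=None):
    im=eyes.read_camera(n)
    q=proj(n,[[*(O+np.array([[np.cos(YAW),-np.sin(YAW)],[np.sin(YAW),np.cos(YAW)]])@p),.073] for p in ([.016,-.075],[.066,-.075],[.066,.075],[.016,.075])])
    M=np.zeros(im.shape[:2],np.uint8);cv2.fillConvexPoly(M,q.astype(int),255)
    b,g,r=[im[...,i].astype(float) for i in range(3)]
    out={}
    for k,w in (('ptr',np.clip(r-g-40,0,None)*(g<130)),('flag',np.clip(np.minimum(r,g)-b-50,0,None)*(abs(r-g)<70))):
        w=w*(M>0)
        if w.sum()==0: out[k]=None;continue
        v,u=np.indices(w.shape);c=((u*w).sum()/w.sum(),(v*w).sum()/w.sum())
        out[k]=(np.round(c,2),np.round(loc(O,YAW,ray(n,c,.073))*1e3,1),int((w>0).sum()))
    print(n,out)
E
python3 -c "
from h import *
track('side');track('top')"
```

```text
side {'ptr': (array([250.69, 254.62]), array([ 38. , -26.8]), 12), 'flag': (array([233.11, 264.19]), array([58.9, 15.5]), 15)}
top {'ptr': None, 'flag': None}
```

>>> {"method": "arm_command", "body": {
  "deltas": [
    [[0.026, 0.097, 0.0, 0, 0, 0], [0.026, 0.097, 0, 0, 0, 0], [0.026, 0.097, 0, 0, 0, 0], [0.026, 0.097, 0, 0, 0, 0], [0, 0, 0, 0, 0, 0]]
  ]
}}

```text
t: 6.55
tool_pos: [0.5108, 0.0607, 0.0776]
orientation: [3.114, -0.409, 0.001]
force: [-1.4, -2.1, 4.8]
opening: 0.0005
gripper_force: 2.5
```

```bash
python3 -c "
from h import *
track('side');track('top')"
```

```text
side {'ptr': (array([249.71, 255.48]), array([ 38.7, -23.3]), 14), 'flag': (array([233.13, 264.19]), array([58.8, 15.5]), 15)}
top {'ptr': None, 'flag': None}
```

>>> {"method": "arm_command", "body": {
  "deltas": [
    [[0.026, 0.097, -0.03, 0, 0, 0], [0.026, 0.097, 0, 0, 0, 0], [0.026, 0.097, -0.01, 0, 0, 0], [0.026, 0.097, 0, 0, 0, 0], [0, 0, 0, 0, 0, 0]]
  ]
}}

```text
t: 7.07
tool_pos: [0.5119, 0.0646, 0.0772]
orientation: [3.115, -0.409, 0.002]
force: [-0.5, -0.9, 5.3]
opening: 0.0004
gripper_force: 2.6
```

>>> {"method": "arm_command", "body": {
  "deltas": [
    [[0.026, 0.097, -0.03, 0, 0, 0], [0.026, 0.097, 0, 0, 0, 0], [0.026, 0.097, -0.02, 0, 0, 0], [0, 0, 0, 0, 0, 0]]
  ]
}}

```text
t: 7.4
tool_pos: [0.5127, 0.0676, 0.0767]
orientation: [3.115, -0.409, 0.002]
force: [-1.6, -0.5, 5.1]
opening: 0.0006
gripper_force: 2.4
```

```bash
python3 -c "
from h import *
track('side')"
```

```text
side {'ptr': (array([248.84, 257.52]), array([ 37.1, -16.2]), 12), 'flag': (array([233.13, 264.2 ]), array([58.8, 15.5]), 15)}
```

>>> {"method": "arm_command", "body": {
  "deltas": [
    [[0.026, 0.097, -0.03, 0, 0, 0], [0.026, 0.097, -0.01, 0, 0, 0], [0.026, 0.097, -0.02, 0, 0, 0], [0, 0, 0, 0, 0, 0]]
  ]
}}

```text
t: 7.78
tool_pos: [0.5134, 0.0706, 0.0758]
orientation: [-3.115, 0.409, -0.001]
force: [0.5, -1.9, 3.5]
opening: 0.0005
gripper_force: 1.9
```

```bash
python3 -c "
from h import *
track('side')"
```

```text
side {'ptr': (array([248.11, 258.27]), array([ 37.4, -13.3]), 12), 'flag': (array([233.12, 264.2 ]), array([58.8, 15.5]), 15)}
```

>>> {"method": "arm_command", "body": {
  "deltas": [
    [[0, 0, 0.4, 0, 0, 0], [0, 0, 0.4, 0, 0, 0], [-0.16, -0.6, 0, 0, 0, 0], [-0.16, -0.6, 0, 0, 0, 0], [-0.16, -0.6, 0, 0, 0, 0], [-0.16, -0.6, 0, 0, 0, 0], [0, 0, 0, 0, 0, 0], [0, 0, -0.4, 0, 0, 0], [0, 0, -0.25, 0, 0, 0], [0, 0, -0.1, 0, 0, 0], [0, 0, 0, 0, 0, 0], [0, 0, 0, 0, 0, 0]]
  ]
}}

```text
t: 8.83
tool_pos: [0.5065, 0.0468, 0.076]
orientation: [3.115, -0.409, -0.001]
force: [-0.0, -0.0, 0.7]
opening: 0.0007
gripper_force: 0.0
```

>>> {"method": "arm_command", "body": {
  "deltas": [
    [[0, 0, -0.04, 0, 0, 0], [0, 0, 0, 0, 0, 0], [0, 0, 0, 0, 0, 0]]
  ]
}}

```text
t: 9.08
tool_pos: [0.5066, 0.0467, 0.0758]
orientation: [-3.115, 0.409, -0.0]
force: [-0.6, -0.2, 1.3]
opening: 0.0005
gripper_force: 0.1
```

>>> {"method": "arm_command", "body": {
  "deltas": [
    [[0, 0, -0.05, 0, 0, 0], [0, 0, -0.04, 0, 0, 0], [0, 0, 0, 0, 0, 0]]
  ]
}}

```text
t: 9.33
tool_pos: [0.5067, 0.0467, 0.0751]
orientation: [-3.115, 0.409, -0.0]
force: [-0.8, 0.4, 3.2]
opening: 0.0006
gripper_force: 1.5
```

>>> {"method": "arm_command", "body": {
  "deltas": [
    [[0.02, 0.097, -0.03, 0, 0, 0], [0.026, 0.097, -0.01, 0, 0, 0], [0.026, 0.097, -0.02, 0, 0, 0], [0.026, 0.097, -0.01, 0, 0, 0], [0, 0, 0, 0, 0, 0]]
  ]
}}

```text
t: 9.75
tool_pos: [0.5077, 0.05, 0.0749]
orientation: [3.114, -0.409, 0.001]
force: [-4.9, -4.2, 9.5]
opening: 0.0005
gripper_force: 4.9
```

```bash
python3 -c "
from h import *
track('side')"
```

```text
side {'ptr': (array([247.56, 259.4 ]), array([36.7, -9.4]), 12), 'flag': (array([233.12, 264.19]), array([58.8, 15.5]), 15)}
```

>>> {"method": "arm_command", "body": {
  "deltas": [
    [[0.01, 0.097, 0, 0, 0, 0], [0.016, 0.097, 0, 0, 0, 0], [0.026, 0.097, 0, 0, 0, 0], [0.026, 0.097, 0, 0, 0, 0], [0, 0, 0, 0, 0, 0]]
  ]
}}

```text
t: 10.22
tool_pos: [0.5088, 0.0542, 0.0751]
orientation: [3.114, -0.409, 0.001]
force: [-3.3, -1.6, 9.2]
opening: 0.0002
gripper_force: 4.9
```

>>> {"method": "arm_command", "body": {
  "deltas": [
    [[0.016, 0.097, 0.01, 0, 0, 0], [0.016, 0.097, 0, 0, 0, 0], [0.026, 0.097, 0, 0, 0, 0], [0.026, 0.097, 0, 0, 0, 0], [0, 0, 0, 0, 0, 0]]
  ]
}}

```text
t: 10.63
tool_pos: [0.5098, 0.0582, 0.0751]
orientation: [3.115, -0.409, 0.002]
force: [-2.5, -0.5, 8.0]
opening: 0.0007
gripper_force: 4.0
```

```bash
python3 -c "
from h import *
track('side')"
```

```text
side {'ptr': (array([245.55, 261.82]), array([36.9, -0.4]), 12), 'flag': (array([233.12, 264.2 ]), array([58.8, 15.5]), 15)}
```

>>> {"method": "arm_command", "body": {
  "deltas": [
    [[0.026, 0.097, 0, 0, 0, 0], [0.026, 0.097, 0, 0, 0, 0], [0.026, 0.097, 0, 0, 0, 0], [0.026, 0.097, 0, 0, 0, 0], [0, 0, 0, 0, 0, 0]]
  ]
}}

```text
t: 11.1
tool_pos: [0.5108, 0.062, 0.0749]
orientation: [3.114, -0.409, 0.002]
force: [-1.9, -2.0, 5.7]
opening: 0.0005
gripper_force: 3.3
```

>>> {"method": "arm_command", "body": {
  "deltas": [
    [[0.026, 0.097, -0.01, 0, 0, 0], [0.026, 0.097, -0.01, 0, 0, 0], [0.026, 0.097, 0, 0, 0, 0], [0.026, 0.097, 0, 0, 0, 0], [0, 0, 0, 0, 0, 0]]
  ]
}}

```text
t: 11.52
tool_pos: [0.5117, 0.0659, 0.0746]
orientation: [3.114, -0.409, 0.002]
force: [-0.6, -1.6, 4.6]
opening: 0.0002
gripper_force: 2.6
```

```bash
python3 -c "
from h import *
track('side')"
```

```text
side {'ptr': (array([243.21, 263.81]), array([38.5,  7.3]), 15), 'flag': (array([233.13, 264.19]), array([58.8, 15.5]), 15)}
```

>>> {"method": "arm_command", "body": {
  "deltas": [
    [[0, 0, 0.4, 0, 0, 0], [0, 0, 0.4, 0, 0, 0], [-0.13, -0.48, 0, 0, 0, 0], [-0.13, -0.48, 0, 0, 0, 0], [-0.13, -0.48, 0, 0, 0, 0], [0, 0, 0, 0, 0, 0], [0, 0, -0.4, 0, 0, 0], [0, 0, -0.25, 0, 0, 0], [0, 0, -0.1, 0, 0, 0], [0, 0, 0, 0, 0, 0], [0, 0, 0, 0, 0, 0]]
  ]
}}

```text
t: 12.48
tool_pos: [0.5074, 0.0516, 0.0746]
orientation: [3.115, -0.409, -0.0]
force: [-2.2, -0.9, 3.8]
opening: 0.0007
gripper_force: 1.7
```

>>> {"method": "arm_command", "body": {
  "deltas": [
    [[0, 0, -0.04, 0, 0, 0], [0, 0, 0, 0, 0, 0], [0, 0, 0, 0, 0, 0]]
  ]
}}

```text
t: 12.73
tool_pos: [0.5074, 0.0516, 0.0743]
orientation: [3.115, -0.409, 0.0]
force: [-2.1, -1.6, 5.8]
opening: 0.0001
gripper_force: 2.6
```

>>> {"method": "arm_command", "body": {
  "deltas": [
    [[0.02, 0.097, 0, 0, 0, 0], [0.026, 0.097, 0, 0, 0, 0], [0.026, 0.097, 0, 0, 0, 0], [0.026, 0.097, 0, 0, 0, 0], [0, 0, 0, 0, 0, 0]]
  ]
}}

```text
t: 13.15
tool_pos: [0.5084, 0.0555, 0.0744]
orientation: [3.115, -0.409, 0.0]
force: [-2.5, -1.7, 5.1]
opening: 0.0004
gripper_force: 2.7
```

```bash
python3 -c "
from h import *
track('side')"
```

```text
side {'ptr': (array([242.94, 265.13]), array([36.9, 11.5]), 13), 'flag': (array([233.15, 264.18]), array([58.8, 15.4]), 15)}
```

>>> {"method": "arm_command", "body": {
  "deltas": [
    [[0.02, 0.097, -0.01, 0, 0, 0], [0.026, 0.097, 0, 0, 0, 0], [0.026, 0.097, 0, 0, 0, 0], [0, 0, 0, 0, 0, 0], [0, 0, 0.3, 0, 0, 0], [0, 0, 1, 0, 0, 0], [0, 0, 2, 0, 0, 0], [-2, -2, 2, 0, 0, 0], [-4, -4, 1, 0, 0, 0], [-4, -4, 0, 0, 0, 0], [0, -4, 0, 0, 0, 0], [0, -4, 0, 0, 0, 0]]
  ]
}}

```text
t: 14.2
tool_pos: [0.4292, -0.1005, 0.135]
orientation: [-3.115, 0.406, -0.002]
force: [0.7, -0.4, 0.4]
opening: 0.0006
gripper_force: 0.0
```

>>> {"method": "arm_command", "body": {
  "deltas": [
    [[0, -3, 0, 0, 0, 0], [0, 0, 0, 0, 0, 0], [0, 0, 0, 0, 0, 0]]
  ]
}}

```text
t: 14.45
tool_pos: [0.4305, -0.1313, 0.1349]
orientation: [-3.114, 0.414, -0.001]
force: [0.0, 1.3, 0.4]
opening: 0.0007
gripper_force: 0.0
```

Run:
```python
from h import *
track('side');track('top')
a=eyes.read_camera("top")[140:190,235:335];b=eyes.read_camera("side")[225:300,205:305]
f=lambda a:cv2.resize(a,None,fx=6,fy=6,interpolation=cv2.INTER_CUBIC)
cv2.imwrite("pics/c3.png",np.vstack([f(a)[:300],f(b)[:290]]))
```

```text
side {'ptr': (array([243.63, 266.37]), array([33.5, 14.7]), 4), 'flag': (array([233.04, 264.21]), array([59. , 15.6]), 21)}
top {'ptr': (array([276.85, 159.91]), array([36.3, 16.4]), 14), 'flag': (array([279.16, 151.14]), array([57.4, 16.2]), 24)}
```

View pics/c3.png

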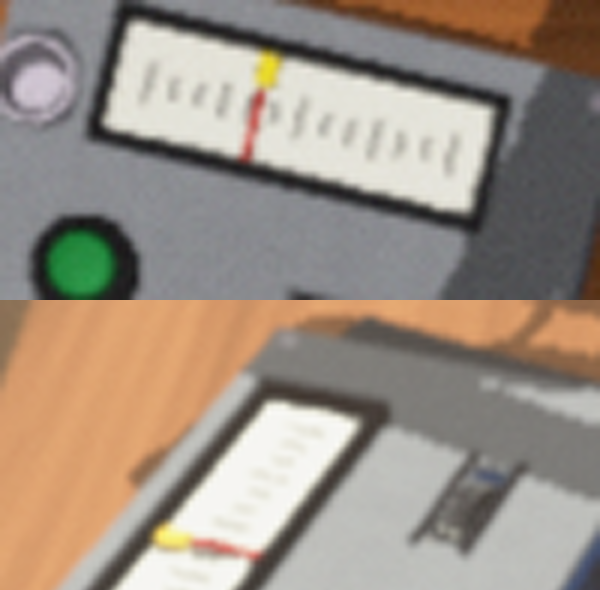

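The top view shows the pointer, from (247,160) to (261,93), nearly in line with the flag at (268,69). I'll refine this with averaged frames, taking the axis from the window itself.

Run:
```python
from h import *
R2=np.array([[np.cos(YAW),-np.sin(YAW)],[np.sin(YAW),np.cos(YAW)]])
# rectify window: local x 12..72, y -85..85 mm at z=.073, 4px/mm
for n in('top','side'):
    im=np.mean([eyes.read_camera(n).astype(np.float32) for _ in range(6)],0)
    loc_c=[[.012,-.085],[.072,-.085],[.072,.085],[.012,.085]]
    src=proj(n,[[*(O+R2@np.array(p)),.072] for p in loc_c]).astype(np.float32)
    dst=np.float32([[(p[1]+.085)*4000,(.072-p[0])*4000] for p in loc_c])
    w=cv2.warpPerspective(im,cv2.getPerspectiveTransform(src,dst),(680,240),flags=cv2.INTER_CUBIC)
    b,g,r=w[...,0],w[...,1],w[...,2]
    red=np.clip(r-g-25,0,None)*(r-b>25); yel=np.clip(np.minimum(r,g)-b-25,0,None)
    y=np.arange(680)/4-85
    sub=slice(300,480)
    print(n,'x: redcol,red,yelcol,yel,  frame centre')
    dark=(w.mean(2)<110)
    for i in range(16,232,12):
        x=72-i/4; rr=red[i-6:i+6,sub].sum(0);yy=yel[i-6:i+6,sub].sum(0)
        print(round(x,1),*[ (round(float((y[sub]*v).sum()/v.sum()),2),int(v.sum())) if v.sum()>1500 else '-' for v in(rr,yy)], end=' | ')
        d=np.where(dark[i])[0]; L=d[d<340];Rr=d[d>340]
        print(y[L.max()] if len(L) else '',y[Rr.min()] if len(Rr) else '')
    cv2.imwrite(f"pics/rect_{n}.png",w)
```

```text
top x: redcol,red,yelcol,yel,  frame centre
68.0 - - | -0.25 0.25
65.0 - (17.03, 8975) | -0.25 0.25
62.0 - (16.49, 39720) | -72.75 73.0
59.0 - (16.32, 50340) | -73.0 73.5
56.0 - (16.38, 49122) | -73.5 73.5
53.0 - (16.26, 39539) | -73.75 74.0
50.0 (16.59, 1549) (16.39, 8566) | -74.0 73.75
47.0 (16.66, 9775) - | -73.75 73.25
44.0 (16.78, 12732) - | -73.75 16.5
41.0 (16.83, 11383) - | -74.0 73.75
38.0 (16.67, 11424) - | -73.75 73.25
35.0 (16.47, 11320) - | -73.5 73.5
32.0 (16.52, 9058) - | -73.0 73.75
29.0 (16.61, 9033) - | -73.25 73.25
26.0 (16.34, 10313) - | -73.5 73.5
23.0 (16.29, 8748) - | -72.75 15.5
20.0 (16.77, 2033) - | -0.25 0.25
17.0 - - | -0.25 0.25
side x: redcol,red,yelcol,yel,  frame centre
68.0 - (11.82, 6299) | -0.25 0.25
65.0 - (12.96, 34293) | -72.75 
62.0 - (14.62, 38738) | -73.75 
59.0 - (15.2, 35361) | -74.25 
56.0 - (15.01, 34622) | -73.75 
53.0 - (15.25, 23016) | -73.5 
50.0 (13.89, 7884) (16.34, 3091) | -73.75 
47.0 (13.55, 12813) - | -74.5 
44.0 (13.13, 12262) - | -74.75 
41.0 (13.5, 12569) - | -75.0 
38.0 (13.58, 13860) - | -74.25 
35.0 (13.5, 9532) - | -74.0 
32.0 (13.61, 5866) - | -73.75 
29.0 (13.61, 6798) - | -73.5 
26.0 (13.65, 10786) - | -72.25 69.75
23.0 (13.88, 2686) - | -66.0 8.75
20.0 - - | -0.25 0.25
17.0 - - | -0.25 0.25[ WARN:0@3.615] global loadsave.cpp:1063 imwrite_ Unsupported depth image for selected encoder is fallbacked to CV_8U.
```

The trusted overhead view has the pointer at y=16.6 and the flag at 16.35 mm, so they are aligned within 0.3 mm. The side view's 1.5 mm offset fits the pointer sitting a little higher than the flag. Next is the button.

>>> {"method": "arm_command", "body": {
  "deltas": [
    [[1.07, 2.9, 0, 0, 0, 0], [1.07, 2.9, 0, 0, 0, 0], [1.07, 2.9, 0, 0, 0, 0], [1.07, 2.9, 0, 0, 0, 0], [1.07, 2.9, 0, 0, 0, 0], [1.07, 2.9, 0, 0, 0, 0], [1.07, 2.9, 0, 0, 0, 0], [1.07, 2.9, 0, 0, 0, 0], [1.07, 2.9, 0, 0, 0, 0], [1.07, 2.9, 0, 0, 0, 0], [0, 0, 0, 0, 0, 0], [0, 0, 0, 0, 0, 0]]
  ]
}}

```text
t: 16.25
tool_pos: [0.5376, 0.1612, 0.1339]
orientation: [3.115, -0.405, -0.001]
force: [-0.0, -0.2, -0.4]
opening: 0.0005
gripper_force: 0.0
```

>>> {"method": "arm_command", "body": {
  "deltas": [
    [[0, 0, -0.5, 0, 0, 0], [0, 0, -0.5, 0, 0, 0], [0, 0, -0.5, 0, 0, 0], [0, 0, -0.5, 0, 0, 0], [0, 0, -0.5, 0, 0, 0], [0, 0, -0.5, 0, 0, 0], [0, 0, -0.5, 0, 0, 0], [0, 0, -0.5, 0, 0, 0], [0, 0, 0, 0, 0, 0], [0, 0, 0, 0, 0, 0]]
  ]
}}

```text
t: 17.08
tool_pos: [0.5373, 0.1599, 0.0938]
orientation: [3.115, -0.409, -0.001]
force: [1.0, -0.4, -0.3]
opening: 0.0003
gripper_force: 0.0
```

>>> {"method": "arm_command", "body": {
  "deltas": [
    [[0, 0, -0.1, 0, 0, 0], [0, 0, -0.1, 0, 0, 0], [0, 0, 0, 0, 0, 0], [0, 0, 0, 0, 0, 0]]
  ]
}}

```text
t: 17.42
tool_pos: [0.5377, 0.16, 0.0924]
orientation: [-3.115, 0.409, -0.0]
force: [-0.7, -0.4, 0.5]
opening: 0.0004
gripper_force: 0.0
```

>>> {"method": "arm_command", "body": {
  "deltas": [
    [[0, 0, -0.1, 0, 0, 0], [0, 0, -0.1, 0, 0, 0], [0, 0, 0, 0, 0, 0], [0, 0, 0, 0, 0, 0]]
  ]
}}

```text
t: 17.75
tool_pos: [0.5378, 0.16, 0.0905]
orientation: [-3.115, 0.409, -0.001]
force: [0.1, 0.3, 1.2]
opening: 0.0004
gripper_force: 0.9
```

>>> {"method": "arm_command", "body": {
  "deltas": [
    [[0, 0, -0.1, 0, 0, 0], [0, 0, -0.1, 0, 0, 0], [0, 0, 0, 0, 0, 0], [0, 0, 0, 0, 0, 0]]
  ]
}}

```text
t: 18.08
tool_pos: [0.5378, 0.16, 0.0884]
orientation: [-3.115, 0.409, -0.001]
force: [0.7, 0.6, 2.8]
opening: 0.0006
gripper_force: 1.4
```

>>> {"method": "arm_command", "body": {
  "deltas": [
    [[0, 0, -0.1, 0, 0, 0], [0, 0, -0.1, 0, 0, 0], [0, 0, 0, 0, 0, 0], [0, 0, 0, 0, 0, 0]]
  ]
}}

```text
t: 18.42
tool_pos: [0.5378, 0.16, 0.0864]
orientation: [-3.115, 0.409, -0.001]
force: [0.7, 1.2, 3.6]
opening: 0.0005
gripper_force: 1.9
```

>>> {"method": "arm_command", "body": {
  "deltas": [
    [[0, 0, -0.1, 0, 0, 0], [0, 0, 0, 0, 0, 0], [0, 0, 0, 0, 0, 0]]
  ]
}}

```text
t: 18.67
tool_pos: [0.5378, 0.16, 0.0862]
orientation: [-3.115, 0.409, -0.001]
force: [-2.6, 1.0, 9.3]
opening: 0.0008
gripper_force: 4.8
```

The button has bottomed out: the force jumped to 9.3 N after about 6 mm. I'm releasing it, retreating and checking.

>>> {"method": "arm_command", "body": {
  "deltas": [
    [[0, 0, 0.3, 0, 0, 0], [0, 0, 0.8, 0, 0, 0], [0, 0, 1.5, 0, 0, 0], [0, 0, 2.5, 0, 0, 0], [-2, -2, 2, 0, 0, 0], [-3, -4, 0, 0, 0, 0], [-3, -4, 0, 0, 0, 0], [-3, -4, 0, 0, 0, 0], [0, -4, 0, 0, 0, 0], [0, -4, 0, 0, 0, 0], [0, -4, 0, 0, 0, 0], [0, -3, 0, 0, 0, 0]]
  ]
}}

```text
t: 19.67
tool_pos: [0.4416, -0.1127, 0.1564]
orientation: [3.114, -0.41, -0.0]
force: [-0.1, 1.3, -0.0]
opening: 0.0007
gripper_force: 0.0
```

>>> {"method": "arm_command", "body": {
  "deltas": [
    [[0, 0, 0, 0, 0, 0], [0, 0, 0, 0, 0, 0], [0, 0, 0, 0, 0, 0]]
  ]
}}

```text
t: 19.92
tool_pos: [0.4421, -0.1096, 0.156]
orientation: [-3.114, 0.41, 0.002]
force: [0.0, -0.4, -0.4]
opening: 0.0008
gripper_force: 0.0
```

Run:
```python
from h import *
track('top');track('side')
a=eyes.read_camera("top")[115:245,190:350]
cv2.imwrite("pics/c4.png",cv2.resize(a,None,fx=4,fy=4,interpolation=cv2.INTER_CUBIC))
```

```text
top {'ptr': (array([276.86, 159.89]), array([36.3, 16.4]), 14), 'flag': (array([279.17, 151.13]), array([57.4, 16.2]), 24)}
side {'ptr': (array([243.55, 266.35]), array([33.7, 14.8]), 4), 'flag': (array([233.02, 264.2 ]), array([59. , 15.6]), 21)}
```

View pics/c4.png

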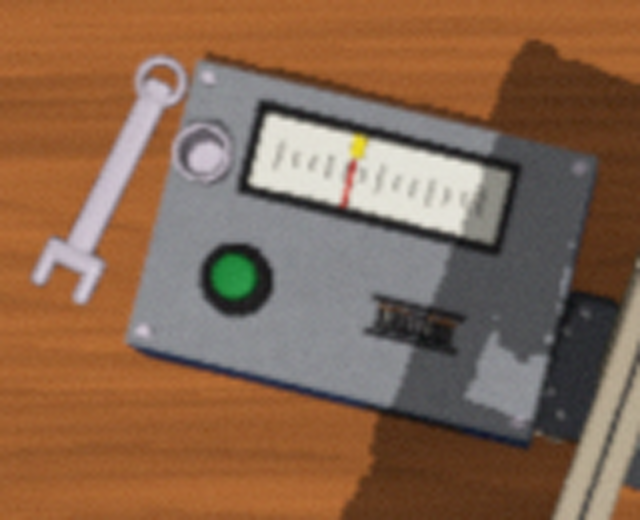

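The pointer (348,185) is in line with the flag (358,147). The button is up at (235,275), and the pot and wrench have not moved. I'm handing the job in.

```bash
python3 -c "
from plant import ticket
print(ticket.close_job())"
```

```text
the job is handed in; nothing more can be done
None
```

The job is handed in: I rolled the wheel until the pointer was in line with the flag (within about 0.3 mm in the overhead view), let go, then pressed the green button fully down and released it. The highest wheel force I read was 9.5 N (limit 15 N), and it took about 20 s of the 72 s allowed.

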